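# Load a reagent cassette past the bay's sprung flap

## Task

Pick up the reagent cassette and set it down in the open mouth of the loading bay, short of the flap, with its tall block leading. Push it by its block along the lane, gently (below 20 N), through the sprung flap and on against the spring plate until the flap has snapped shut behind the cassette, just where the plate begins to meet its stiff end buffer. Then ease off so that the cassette comes back to rest against the closed flap, and let go; keep it upright and leave the other things where they are.

Things in the scene. Friction and masses are not known exactly. Their poses are not given: they have to be found in the camera images.
- cassette_mid (a point): The loose reagent cassette, 250 g: a low white sled 110 (x) x 50 (y) x 24 mm, its prow tapering to 20 mm over the first 18 mm, with an upright grey block on it, 44 (x) x 36 wide (y), 24 to 70 mm above the underside. Point: over the sled's middle, 35 mm above its underside. +x = front, +z up. Block: centre 27 mm, front face 49 mm, rear face 5 mm ahead (+x) of the point; behind it 60 mm of bare deck to the tail.
- cassette: The same cassette; origin at the centre of the sled's underside, same axes. Grip the block across its 36 mm width. It slides easily in the slick lane: friction adds about 1 to 2 N to the push.
- bay: Loading bay fixed to the bench; lane along its +x, centred on y = 0, open on top. Origin on the bench; +z up. Base plate from x = -170 to +225 mm, 110 mm wide; its top, 8 mm above the bench, is the lane's floor. Lane walls 22 mm tall, 6 mm thick. From x = 20 mm (left, +y: 72 mm) lips 31 mm above the floor overhang the lane's edges, leaving a 44 mm slot for the block: slide in, not drop in.
- bay_mouth (a point): Point on the lane's floor in the middle of the wide mouth, at x = -105 mm of the bay. The mouth is 68 mm wide between walls from x = -165 to -45 mm, then narrows to the lane's 54 mm at x = -20 mm.
- bay_flap (a point): Point on the bay where the flap hinge is at the middle setting (bay x 0, y 31, z 8 mm). Flap and spring plate sit on one unit clamped at a setting s from -14 to +14 mm along the bay's x, NOT reported: feel for it. Hinge at bay x = s; steel leaf 40 mm long, 4 mm thick, 2 to 21 mm above the floor: lower than the cassette's deck, so a tool above the deck behind the block clears it.
- bay_plate (a point): Point on the bay where the spring plate's face rests at the middle setting (bay x 95, y 0, z 58 mm). Plate 32 mm wide, 32 to 68 mm above the floor; it meets the block's front. Face at x = s + 95 mm; presses in 52 mm with 1 N rising to 4 N, then meets a stiff end buffer (6.5 N, then 2.2 N per mm). Flap snaps shut 4 mm before the buffer, tail 40 mm past the hinge. White housing behind, 67 mm above floor.
- flap (a joint): Angle of the flap on its upright hinge, rad: 0 = shut across the lane (it cannot go further towards the mouth), up to about 1.5 = swung inwards (+x), lying along the passing cassette's left side. A light spring (0.02 to 0.07 N m) shuts it; the cassette then rests back on it, middle at bay x = s + 57 mm.
- tipbox_mid (a point): Bystander, loose, leave alone: grey pipette-tip box with clear lid, 119 x 84 x 55 mm. Point half-way up its middle.
- washbottle_mid (a point): Bystander, loose, leave alone: white bottle, 60 mm across, 150 mm tall. Point half-way up its middle.
- jar_mid (a point): Bystander, loose, leave alone: small capped jar, 44 mm across, 50 mm tall. Point half-way up its middle.
- tape_mid (a point): Bystander, loose, leave alone: blue tape dispenser, 130 x 55 mm, 74 mm tall. Point half-way up its middle.
- scanner_mid (a point): Bystander, loose, leave alone: hand scanner lying down, about 140 x 58 x 34 mm. Point half-way up its middle.
- swabbox_mid (a point): Bystander, loose, leave alone: clear box with white lid, 124 x 94 x 72 mm. Point half-way up its middle.
- tuberack_mid (a point): Bystander, loose, leave alone: white rack with five tubes, 60 x 140 mm, 82 mm tall. Point half-way up its middle.
Not all that is in view belongs to the job. Leave any brown or yellow look-alike of the cassette alone.

How it is judged (in metres and radians):
On the way, in this order (a step that is already met when the one before it is completed fails the run):
1. the cassette sits flat in the lane's mouth, block leading, short of the shut flap (z of cassette_mid in the frame of bay below 0.049 m and angle between the x axis of cassette and the x axis of bay, either way round below 0.12 rad and x of bay_plate in the frame of cassette above 0.01 m and y of cassette_mid in the frame of bay between -0.012 and 0.012 m and x of cassette_mid in the frame of bay between -0.13 and -0.055 m and value of joint flap below 0.1 rad and linear speed of cassette below 0.15 m/s), for 0.1 s.
2. the cassette, flat in the lane, holds the flap swung inwards (y of cassette_mid in the frame of bay between -0.009 and 0.009 m and z of cassette_mid in the frame of bay below 0.049 m and angle between the x axis of cassette and the x axis of bay, either way round below 0.12 rad and x of bay_plate in the frame of cassette above 0.01 m and x of cassette_mid in the frame of bay above 0 m and value of joint flap above 1.2 rad), for 0.1 s.
At the end, for the whole second after the job is handed in: The cassette lies flat (within 0.1 rad) and lengthwise in the lane (within 0.12 rad and 9 mm of its centre line), block leading, wholly beyond the flap and back against it (middle 40 to 75 mm along the bay's x), at rest; the flap is shut (below 0.1 rad); the robot has let go (y of cassette_mid in the frame of bay between -0.009 and 0.009 m and z of cassette_mid in the frame of bay below 0.049 m and angle between the x axis of cassette and the x axis of bay, either way round below 0.12 rad and x of bay_plate in the frame of cassette above 0.01 m and x of cassette_mid in the frame of bay between 0.04 and 0.075 m and value of joint flap below 0.1 rad and linear speed of cassette below 0.01 m/s and angle between cassette's own z axis and vertical below 0.1 rad); the robot touches nothing.
It fails at once if while it is pushed along the lane, past the mouth, the cassette is pressed against the bay (walls, flap, spring plate) with more than 24 N (contact force between cassette and bay above 24 N and x of cassette_mid in the frame of bay above -0.05 m).
It fails at once if the flap is forced backwards, towards the mouth (value of joint flap below -0.2 rad).
It fails at once if the cassette is tipped by more than 0.6 rad (angle between cassette's own z axis and vertical above 0.6 rad).
It fails at once if one of the other loose things is moved by more than 25 mm (distance of any of tipbox_mid, washbottle_mid, jar_mid, tape_mid, scanner_mid, swabbox_mid, tuberack_mid from where it was at the start of the episode above 0.025 m).
It also fails if it takes over 72 s, if anything falls off the work surface, if the arm or the gripper's body presses on something with over 40 N, if the wrist force passes 120 N, or if a joint passes its speed limit or range.

## Robot

A 6-joint arm with a two-finger parallel gripper is mounted at the origin on the work surface. World frame = base frame: x ahead of the robot, y to its left, z up, the work surface at z = 0. Lengths are in m, angles in degrees, forces in N, time in s.
With the tool pointing down it reaches from about 0.3 to 0.75 m from the base axis. Payload 8.5 kg.
Tool frame: the origin (TCP) lies between the finger pads; the fingertips stand 8 mm ahead of it and the grasp point (between the pads) lies 11 mm behind it; y points along the fingers, z is the direction in which the jaws open and shut, and the axes are right-handed (so a half turn about y gives the same grasp; the last joint's range is limited). The gripper opens to 85 mm and grips with 20 to 120 N. Pads are 22 mm wide; open, the fingers measure 114 mm over their backs; the gripper's body (76 mm by 85 mm) begins 54 mm behind the grasp point. The pads swing forward as they close: fully open they stand 13 mm farther back than shut.
Start: joints at [-80.518, 21.807, 74.336, -0, 83.858, -12.336], TCP at [0.204, -0.511, 0.239] pointing down, gripper open.
Joint ranges: [-178.18, 178.18], [-50.72, 133.34], [12.68, 142.11], [-81.47, 261.47], [9.98, 163.14], [-165.26, 165.26]. Speed limits (degrees/s): [136.94, 136.94, 180, 180, 180, 180].

## Interface

Orientations are given as a 3x3 rotation matrix whose columns are the frame's x, y, z axes.
In Python, from rig import env, get_image gives the robot as it stands.
- The arm moves only by the tool move_arm, never from a script. Its argument "targets" is one flat list of numbers, 6 for each row, row after row: the shift along the tool's x, y, z in mm, then the turn, a rotation vector about the tool's x, y, z in rad. A call has exactly 5 rows; each row shifts and turns the commanded pose from where the row before left it, along the tool's axes as they then stand; what a row does not reach is not made up. A row lasts 1/8 s, in which the tool goes at most 62.5 mm and 10.7 degrees, less where a joint would pass 70% of its speed; a pose out of reach is approached as far as the arm can. A call is refused whole if a number of a shift passes 62.5 or a number of a turn 0.188, either way. A call with a gripper value outside its range is refused whole. "hand" is the opening, from -1 (shut) to 1 (fully open), so that 0 is half open, set as the call begins (left out, the last holds). The fingers move at their own pace and stop on an object; "squeeze" is the grip in N (left out, the last holds). Time passes only in rows, so rows that do not move let the fingers close, or fill a call up. It gives the time, the measured TCP pose, the force and the opening at its end, in the units of the state.
- env.observe(): the state, without advancing time (a new reading comes with each control period).
- get_image(name): name is "side" or "top" or "wrist"; returns a dict with "pixels" (420x560x3 uint8, red, green, blue), "z_map" (420x560 float32, m along the optical axis (not along the pixel's ray), 0 where there is no reading), "intrinsics" (3x3 intrinsics, pixels), "R" (3x3) and "t" (3): a world point X has camera coordinates R X + t; the wrist camera has in their place "mount" (4x4, takes a point from camera to tool coordinates, whose origin is the TCP and whose axes are the tool frame's). Camera axes: x right, y down, z forward; pixel columns grow to the right and rows downward; lengths in m; the calibration is good to about 2 mm. A picture is of the moment at which its call begins: read the wrist's pose just before it.
- env.close_job(): hands the job in, once; it reports no verdict.
The state is a dict: "time_s": time; "q": joint angles; "qvel": joint speeds; "joint_efforts": joint torques, N m; "position": TCP position; "tool_rot": TCP orientation; "ft_force": force on the tool from outside, world axes, zero at the start; "wrist_torque": the same for the moment, N m; "grip_width": finger opening in m.
Only numpy, scipy, OpenCV 4.12 (cv2) and the standard library are available. Lean on these libraries where they do the work, as an engineer would, in place of code of your own. Each camera call takes 0.05 s, during which the arm holds its last target.

## Working session

There is one attempt and no reset: what is moved stays moved. The work goes in short steps, Python scripts to look and compute and a tool call to move; the robot and the scene stay as the last step left them, time stands still between calls to the robot, and variables do not carry over. Pictures are saved under pics/ and viewed, and the job is handed in when it is done.

Besides the shell and the picture viewer there is one more tool, called after "Emit:" by a JSON object that holds its "op" and its "data", one argument or row to a line. move_arm: Moves the arm, as the interface text tells. Its arguments: {"type":"object","properties":{"targets":{"type":"array"},"hand":{"type":"number"},"squeeze":{"type":"number"}},"required":["targets"]}

```bash
ls; mkdir -p pics; python3 - <<'E'
from rig import env, get_image
import cv2,numpy as np
s=env.observe();print(s)
for n in("side","top","wrist"):
    im=get_image(n);cv2.imwrite(f"pics/{n}0.png",im["pixels"][:,:,::-1]);np.savez(f"{n}0.npz",**im)
    print(n,im["intrinsics"],im.get("R"),im.get("t"),im.get("mount"))
E
```

```text
pics
{'time_s': 0.0, 'q': array([-8.05181451e+01,  2.18414086e+01,  7.43829956e+01,  8.92058856e-04,
        8.38582326e+01, -1.23359029e+01]), 'qvel': array([ 0.04693803, -0.04108013, -0.12193528,  0.0072511 , -0.04155176,
       -0.03104444]), 'joint_efforts': array([ 2.54588937e-03, -4.48460519e+01, -2.31274438e+01, -2.85973528e-05,
        4.80211238e-03, -2.54265665e-06]), 'position': array([ 0.20436572, -0.51033263,  0.2387182 ]), 'tool_rot': array([[-9.28371343e-01, -2.22326413e-04,  3.71653872e-01],
       [-3.71653798e-01,  1.42512880e-03, -9.28370305e-01],
       [-3.23253399e-04, -9.99998960e-01, -1.40567720e-03]]), 'ft_force': array([-0.18708262,  0.01891895,  0.59389575]), 'wrist_torque': array([ 0.03405206, -0.02085988, -0.01403595]), 'grip_width': 0.08564044812821664}
side [[475.20409313   0.         271.73952046]
 [  0.         475.20409313 216.23971721]
 [  0.           0.           1.        ]] [[-0.99647318 -0.0834593  -0.00870284]
 [-0.05528304  0.73098294 -0.68015272]
 [ 0.0631267  -0.67727283 -0.73301878]] [0.46689145 0.11519665 1.48048116] None
top [[497.21943112   0.         275.7603581 ]
 [  0.         497.21943112 205.2868801 ]
 [  0.           0.           1.        ]] [[-6.05577821e-03 -9.99981530e-01 -5.17146773e-04]
 [-9.95379192e-01  6.07746589e-03 -9.58296900e-02]
 [ 9.58310629e-02 -6.55662121e-05 -9.95397611e-01]] [-0.03873569  0.50387757  1.40891521] None
wrist [[320.58766644   0.         279.44389879]
 [  0.         320.58766644 211.04658185]
 [  0.           0.           1.        ]] None None [[-5.58249787e-04  9.63264167e-01  2.68555084e-01 -6.71518663e-02]
 [ 3.88109375e-04 -2.68554897e-01  9.63264303e-01 -1.34122190e-01]
 [ 9.99999769e-01  6.41970838e-04 -2.23931140e-04  6.31251120e-04]
 [ 0.00000000e+00  0.00000000e+00  0.00000000e+00  1.00000000e+00]]
```

View pics/side0.png

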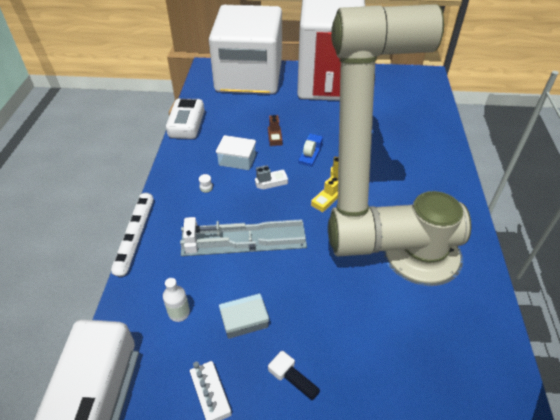

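View pics/top0.png

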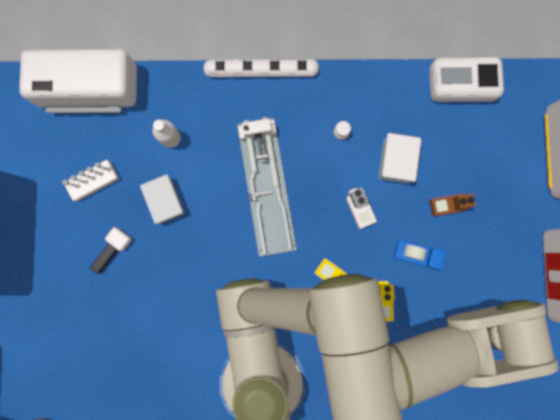

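View pics/wrist0.png

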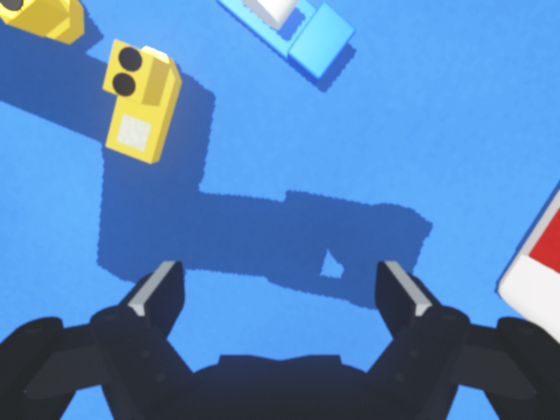

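Side view: the white cassette is at about (270,178), and the bay spans (185–305, 225–255). Top view: the cassette is at (361,207) with its dark block end up at (358,194). The bay's mouth is at (275,250) and its housing at (258,127). Next I'll zoom in.

```bash
python3 - <<'E'
import cv2,numpy as np
d=np.load("top0.npz");im=d["pixels"][:,:,::-1]
c=np.hstack([cv2.resize(im[105:265,225:305],None,fx=3.7,fy=3.7,interpolation=cv2.INTER_CUBIC),cv2.resize(im[175:240,330:390],(400,433),interpolation=cv2.INTER_CUBIC)[:433].copy() if 0 else cv2.resize(im[150:230,335:385],(370,592),interpolation=cv2.INTER_CUBIC)])
cv2.imwrite("pics/topz.png",c)
d=np.load("side0.npz");im=d["pixels"][:,:,::-1]
cv2.imwrite("pics/sidez.png",cv2.resize(im[155:275,170:320],None,fx=5,fy=5,interpolation=cv2.INTER_CUBIC))
E
```

```text
(no output)
```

View pics/topz.png

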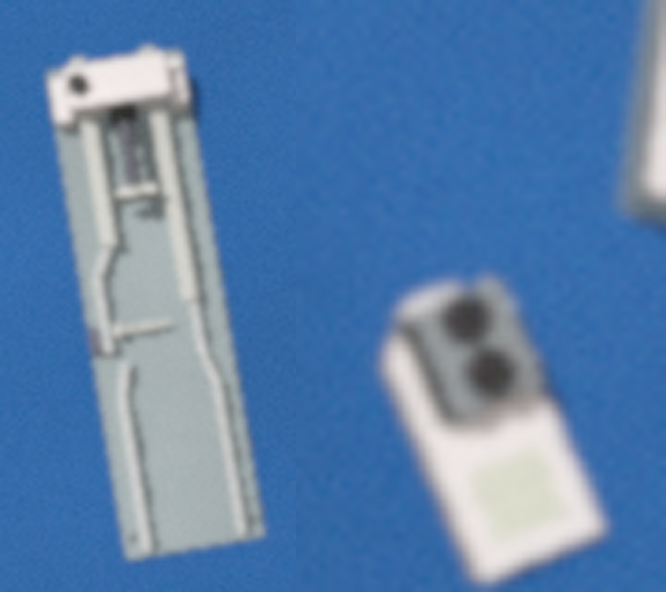

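View pics/sidez.png

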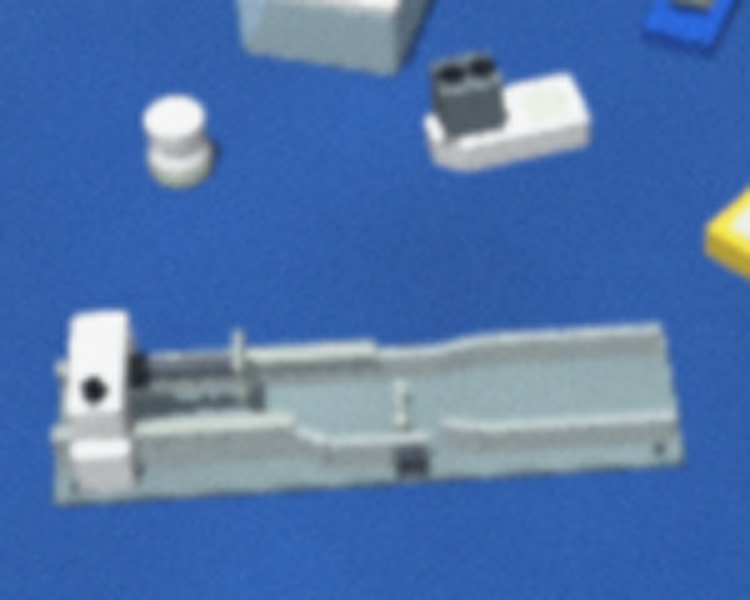

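```bash
cat > h.py <<'E'
import numpy as np,cv2
def cast(d,uv,z):
    uv=np.atleast_2d(uv).astype(float)
    r=np.c_[uv,np.ones(len(uv))]@np.linalg.inv(d["intrinsics"]).T
    R,t=d["R"],d["t"]; o=-R.T@t; w=r@R
    s=(z-o[2])/w[:,2]
    return o+w*s[:,None]
def proj(d,X):
    c=np.atleast_2d(X)@d["R"].T+d["t"]; p=c@d["intrinsics"].T; return p[:,:2]/p[:,2:]
def wristcam(im,st):
    M=im["mount"];T=np.eye(4);T[:3,:3]=st["tool_rot"];T[:3,3]=st["position"]
    C=np.linalg.inv(T@M); return dict(intrinsics=im["intrinsics"],R=C[:3,:3],t=C[:3,3],pixels=im["pixels"],z_map=im["z_map"])
E
python3 - <<'E'
from h import *
d=np.load("top0.npz");im=d["pixels"]
hsv=cv2.cvtColor(im,cv2.COLOR_RGB2HSV)
m=(hsv[:,:,1]<110).astype(np.uint8)
n,l,st,c=cv2.connectedComponentsWithStats(m)
for i in range(1,n):
    if st[i,4]>80: print(i,st[i],c[i])
for p,zz in(((270,200),0.008),((365,212),0.024)):
    i=l[p[1],p[0]]; mm=(l==i).astype(np.uint8)
    ct=max(cv2.findContours(mm,0,cv2.CHAIN_APPROX_NONE)[0],key=len)[:,0]
    w=cast(d,ct,zz)[:,:2]
    r=cv2.minAreaRect(w.astype(np.float32)); print(r,cv2.boxPoints(r))
# depth check
print(cast(d,[[259.6,256.4],[297.2,250.1]],.008)); print(cast(d,[[360.5,229],[377,221.2]],.024))
E
```

```text
1 [    0     0   560   114 44581] [264.10695139  42.05466454]
2 [ 544  100   16   99 1073] [553.62162162 146.28704567]
3 [ 237  117   60  140 5294] [266.16074802 186.48753306]
4 [152 119  29  29 625] [165.608  132.7968]
5 [333 120  19  20 285] [341.95087719 129.73684211]
6 [ 379  132   43   52 1827] [400.04050356 157.7695676 ]
7 [  62  159   58   43 1339] [ 90.38013443 180.14563107]
8 [ 140  174   45   50 1445] [161.58961938 199.0449827 ]
9 [346 187  31  42 825] [360.3769697  207.71272727]
10 [429 193  47  24 412] [449.55825243 203.68203883]
11 [ 91 227  41  46 768] [111.4609375  247.13802083]
12 [  216   228   344   192 33385] [371.52939943 346.88458889]
13 [404 244  22  17 269] [414.65799257 252.02230483]
14 [548 270  12  13 145] [553.80689655 275.67586207]
((0.5650467872619629, -0.013009496033191681), (0.4045379161834717, 0.11533129960298538), 9.019669532775879) [[ 0.35623848  0.01223268]
 [ 0.37431943 -0.1016725 ]
 [ 0.7738551  -0.03825167]
 [ 0.75577414  0.07565351]]
((0.4973549246788025, -0.284267783164978), (0.11855869740247726, 0.0612783208489418), 21.860919952392578) [[ 0.4309297  -0.2779048 ]
 [ 0.45374694 -0.33477664]
 [ 0.5637802  -0.29063076]
 [ 0.54096293 -0.23375893]]
[[ 0.35726229  0.0057425   0.008     ]
 [ 0.37471537 -0.10296735  0.008     ]]
[[ 0.43381564 -0.28451464  0.024     ]
 [ 0.45593844 -0.33242345  0.024     ]]
```

Emit:
{"op": "move_arm", "data": {
  "targets": [-58, 0, -20, 0, 0, 0, -58, 0, -20, 0, 0, 0, -58, 0, -20, 0, 0, 0, -58, 0, -20, 0, 0, 0, -58, 0, -20, 0, 0, 0]
}}

```text
time_s: 0.78
position: [0.4377, -0.3084, 0.2392]
tool_rot: [[-0.928, -0.0, 0.371], [-0.371, 0.0, -0.928], [0.0, -1.0, -0.0]]
ft_force: [-0.1, -0.8, -0.3]
grip_width: 0.0855
```

```bash
cat > snap.py <<'E'
import sys,pickle
from rig import env,get_image
from h import *
def snap(name,tag):
    s=env.observe(); im=get_image(name)
    d=wristcam(im,s) if name=="wrist" else im
    cv2.imwrite(f"pics/{name}{tag}.png",im["pixels"][:,:,::-1]); pickle.dump((d,s),open(f"{name}{tag}.pkl","wb"))
    print(s["time_s"],s["position"],s["tool_rot"].round(3).tolist(),s["ft_force"],s["grip_width"])
for n in sys.argv[2:]: snap(n,sys.argv[1])
E
python3 snap.py 1 wrist
```

```text
0.775 [ 0.43771157 -0.30843326  0.23921692] [[-0.928, -0.0, 0.371], [-0.371, 0.0, -0.928], [0.0, -1.0, -0.0]] [-0.13194338 -0.7710676  -0.34493834] 0.08550213973859896
```

View pics/wrist1.png

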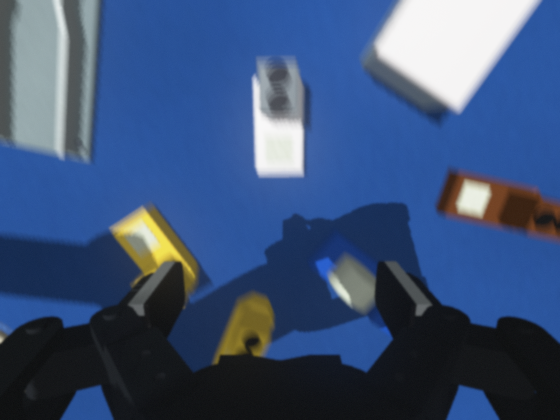

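```bash
cat > cas.py <<'E'
import sys,pickle
from h import *
d,s=pickle.load(open(sys.argv[1],"rb")); 
im=d["pixels"];x0,x1,y0,y1=map(int,sys.argv[2:6])
hsv=cv2.cvtColor(im,cv2.COLOR_RGB2HSV)
m=(hsv[:,:,1]<110).astype(np.uint8); k=np.zeros_like(m);k[y0:y1,x0:x1]=1;m&=k
m=cv2.morphologyEx(m,cv2.MORPH_OPEN,np.ones((3,3)))
ct=max(cv2.findContours(m,0,cv2.CHAIN_APPROX_NONE)[0],key=cv2.contourArea)[:,0]
# tail part: bottom rows of deck
w=cast(d,ct,.024)[:,:2]; r=cv2.minAreaRect(w.astype(np.float32)); print(r,"\n",cv2.boxPoints(r).round(4).tolist())
b=cv2.boundingRect(ct);print(b)
cr=im[b[1]-10:b[1]+b[3]+10,b[0]-15:b[0]+b[2]+15,::-1]
cv2.imwrite("pics/crop_"+sys.argv[6]+".png",cv2.resize(cr,None,fx=4,fy=4,interpolation=cv2.INTER_CUBIC));print("crop origin",b[0]-15,b[1]-10)
E
python3 cas.py wrist1.pkl 225 340 40 190 c1
```

```text
((0.5003320574760437, -0.2820577621459961), (0.11979611963033676, 0.054863348603248596), 23.018375396728516) 
 [[0.4345000088214874, -0.2802000045776367], [0.45590001344680786, -0.33070001006126404], [0.5662000179290771, -0.2838999927043915], [0.544700026512146, -0.23340000212192535]]
(252, 59, 53, 119)
crop origin 237 49
```

View pics/crop_c1.png

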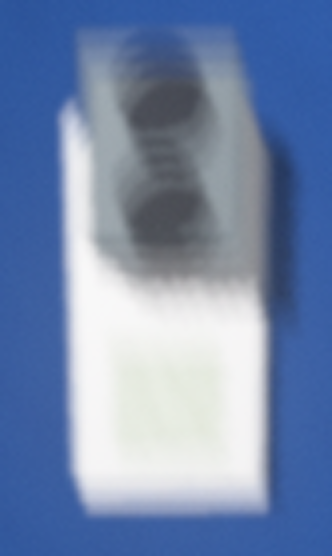

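```bash
python3 snap.py 2 wrist wrist;python3 cas.py wrist2.pkl 225 340 40 190 c2
```

```text
0.825 [ 0.44177446 -0.30354436  0.23923072] [[-0.926, 0.002, 0.376], [-0.376, 0.002, -0.926], [-0.003, -1.0, -0.001]] [ 1.34085857  5.29965415 -1.19855409] 0.0855261823224168
0.875 [ 0.43958635 -0.30601379  0.23914351] [[-0.926, 0.001, 0.377], [-0.377, 0.001, -0.926], [-0.001, -1.0, -0.001]] [-0.18685502  0.57695171  0.0524874 ] 0.0854082547005298
((0.4962643086910248, -0.28731101751327515), (0.11035691946744919, 0.05340849235653877), 22.200029373168945) 
 [[0.4350999891757965, -0.2833999991416931], [0.4553000032901764, -0.3328999876976013], [0.5573999881744385, -0.29120001196861267], [0.5372999906539917, -0.24169999361038208]]
(258, 73, 51, 109)
crop origin 243 63
```

View pics/crop_c2.png

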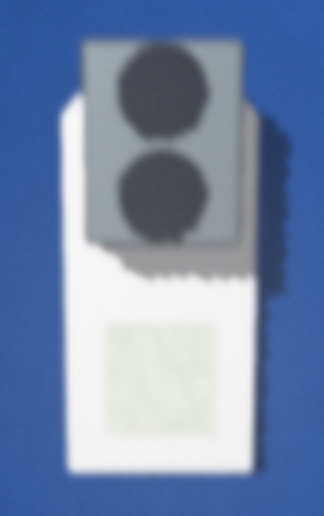

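```bash
python3 - <<'E'
import pickle
from h import *
d,s=pickle.load(open("wrist2.pkl","rb"))
f=lambda a:np.array([243,63])+np.array(a)/4-0.4
b=cast(d,f([[83,40],[244,40],[241,243],[86,243]]),.070)[:,:2];t=cast(d,f([[68,472],[256,472]]),.024)[:,:2]
print(b,b.mean(0));
fw=(b[0]+b[1]-b[2]-b[3])/2; print(np.linalg.norm(fw),np.degrees(np.arctan2(fw[1],fw[0])),np.linalg.norm(b[0]-b[1]),np.linalg.norm(t[0]-t[1]))
tm=t.mean(0);v=t[1]-t[0];print(tm,np.degrees(np.arctan2(v[0],-v[1])))
a=b.mean(0)-tm;print(np.linalg.norm(a),np.degrees(np.arctan2(a[1],a[0])))
R=s["tool_rot"];print(np.degrees(np.arctan2(R[1,2],R[0,2])))
E
```

```text
[[ 0.53510091 -0.25220774]
 [ 0.54843416 -0.28488362]
 [ 0.5087674  -0.30127283]
 [ 0.49540078 -0.26853182]] [ 0.52192581 -0.276724  ]
0.04292219907036335 22.40038282148002 0.035291478904040365 0.05178517040053305
[ 0.44569841 -0.3082354 ] 22.2204479445514
0.08248384549627823 22.45955273998157
-67.82438016585293
```

Sharp picture. The block's top corners agree with the tail: heading 22.4°, block centre (0.522, -0.277). Moving over it and partway down.

Emit:
{"op": "move_arm", "data": {
  "targets": [-44, 0, 2, 0, 0, 0, -44, 0, 2, 0, 0, 0, 0, 55, 0, 0, 0, 0, 0, 45, 0, 0, 0, 0, 0, 0, 0, 0, 0, 0],
  "hand": 1,
  "squeeze": 30
}}

```text
time_s: 1.55
position: [0.5178, -0.2811, 0.1366]
tool_rot: [[-0.929, -0.006, 0.37], [-0.37, 0.004, -0.929], [0.004, -1.0, -0.006]]
ft_force: [-0.4, -0.5, 0.8]
grip_width: 0.0854
```

```bash
python3 - <<'E'
from rig import env
import numpy as np
s=env.observe();R=s["tool_rot"];print(s["position"],s["time_s"],R.round(3).tolist())
print(R.T@(np.array([.522,-.2767,.041])-s["position"])*1000,np.degrees(np.arctan2(R[1,2],R[0,2])))
E
```

```text
[ 0.51780441 -0.28107648  0.1366061 ] 1.55 [[-0.929, -0.006, 0.37], [-0.37, 0.004, -0.929], [0.004, -1.0, -0.006]]
[-5.85940646 95.59934163 -1.92771953] -68.26289785294301
```

Emit:
{"op": "move_arm", "data": {
  "targets": [-6, 35, -2, 0, -0.011, 0, 0, 35, 0, 0, 0, 0, 0, 26, 0, 0, 0, 0, 0, 0, 0, 0, 0, 0, 0, 0, 0, 0, 0, 0]
}}

```text
time_s: 2.17
position: [0.5252, -0.2781, 0.0456]
tool_rot: [[-0.924, 0.003, 0.381], [-0.381, -0.002, -0.924], [-0.002, -1.0, 0.003]]
ft_force: [0.3, 0.5, 0.1]
grip_width: 0.0855
```

```bash
python3 snap.py 3 wrist; python3 - <<'E'
from rig import env
import numpy as np
s=env.observe();R=s["tool_rot"]
print(R.T@(np.array([.522,-.2767,.041])-s["position"])*1000,np.degrees(np.arctan2(R[1,2],R[0,2])),s["ft_force"])
E
```

```text
2.175 [ 0.52524291 -0.27807556  0.04559896] [[-0.924, 0.003, 0.381], [-0.381, -0.002, -0.924], [-0.002, -1.0, 0.003]] [0.32597248 0.51533897 0.12149265] 0.08549376605946937
[ 2.52873848  4.51788974 -2.38744134] -67.57330851363606 [-0.6139707  -0.38513522  0.38702257]
```

View pics/wrist3.png

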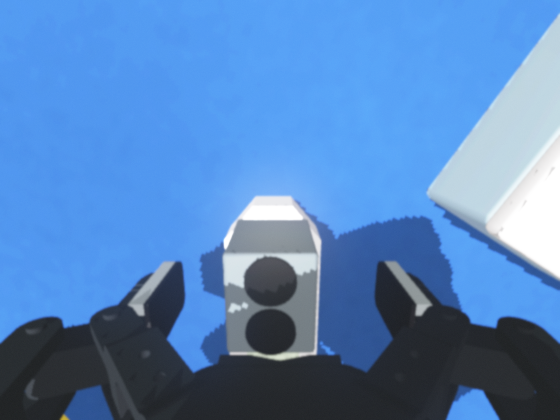

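The block at (272,295) sits between the fingers at (165,290) and (400,290), about 2 mm off centre. Trimming the position, then closing.

Emit:
{"op": "move_arm", "data": {
  "targets": [2, 4, -2, 0, 0, 0, 0, 0, 0, 0, 0, 0, 0, 0, 0, 0, 0, 0, 0, 0, 0, 0, 0, 0, 0, 0, 0, 0, 0, 0]
}}

```text
time_s: 2.85
position: [0.5219, -0.2758, 0.0393]
tool_rot: [[-0.924, 0.0, 0.382], [-0.382, 0.0, -0.924], [-0.0, -1.0, -0.0]]
ft_force: [-0.8, -0.5, -0.4]
grip_width: 0.0851
```

Emit:
{"op": "move_arm", "data": {
  "targets": [0, 0, 0, 0, 0, 0, 0, 0, 0, 0, 0, 0, 0, 0, 0, 0, 0, 0, 0, 0, 0, 0, 0, 0, 0, 0, 0, 0, 0, 0],
  "hand": -1,
  "squeeze": 40
}}

```text
time_s: 3.48
position: [0.5219, -0.2757, 0.0394]
tool_rot: [[-0.924, 0.0, 0.382], [-0.382, 0.0, -0.924], [-0.0, -1.0, -0.0]]
ft_force: [-0.1, 0.7, 2.0]
grip_width: 0.0354
```

```bash
python3 - <<'E'
from rig import env
import numpy as np
s=env.observe();R=s["tool_rot"]
print(s["position"],s["grip_width"],np.degrees(np.arctan2(R[1,2],R[0,2])),s["ft_force"])
E
```

```text
[ 0.52186893 -0.27573603  0.03939262] 0.035431911463949625 -67.55018920816212 [-0.13451289  0.71497114  2.02323466]
```

Gripped at 35.4 mm. Lifting and carrying it toward the bay.

Emit:
{"op": "move_arm", "data": {
  "targets": [0, -50, 0, 0, 0, 0, 0, -55, -25, 0, 0, 0, 0, -25, -55, 0, 0, 0, 0, -25, -55, 0, 0, 0, 0, 0, -60, 0, 0, 0]
}}

```text
time_s: 4.1
position: [0.4472, -0.0945, 0.1957]
tool_rot: [[-0.924, 0.003, 0.381], [-0.381, -0.001, -0.924], [-0.002, -1.0, 0.003]]
ft_force: [1.0, 0.5, -2.8]
grip_width: 0.0358
```

Emit:
{"op": "move_arm", "data": {
  "targets": [0, 0, -50, 0, 0.08, 0, 0, 0, 0, 0, 0.08, 0, 0, 0, 0, 0, 0.072, 0, 0, 0, 0, 0, 0, 0, 0, 0, 0, 0, 0, 0]
}}

```text
time_s: 4.72
position: [0.4283, -0.0494, 0.1942]
tool_rot: [[-0.987, -0.0, 0.16], [-0.16, 0.0, -0.987], [0.0, -1.0, -0.0]]
ft_force: [0.2, -0.0, -1.0]
grip_width: 0.0357
```

```bash
python3 snap.py 4 wrist top
```

```text
4.725 [ 0.42825118 -0.04942961  0.19420205] [[-0.987, -0.0, 0.16], [-0.16, 0.0, -0.987], [0.0, -1.0, -0.0]] [ 0.19808694 -0.0390976  -1.02299665] 0.035666263604178995
4.775 [ 0.4282816  -0.04946869  0.19421115] [[-0.987, -0.0, 0.16], [-0.16, 0.0, -0.987], [0.0, -1.0, -0.0]] [-0.09465381  0.00463747 -1.68372027] 0.035635462906083
```

View pics/wrist4.png

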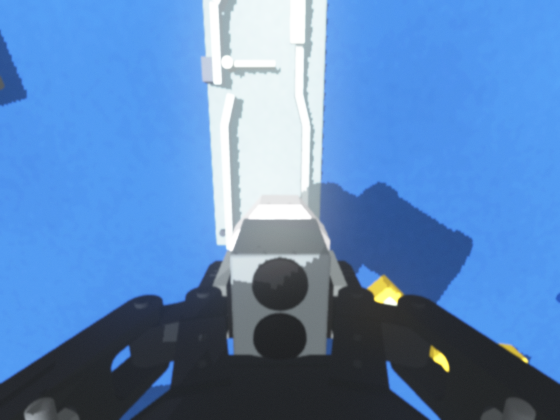

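```bash
python3 - <<'E'
import pickle
from h import *
d,s=pickle.load(open("wrist4.pkl","rb"));im=d["pixels"]
hsv=cv2.cvtColor(im,cv2.COLOR_RGB2HSV);m=(hsv[:,:,1]<90)
L=[];Rr=[]
for r in range(5,185,6):
    c=np.where(m[r,190:345])[0]+190
    if not 55<=r<=85: L.append((c.min()-.5,r))
    Rr.append((c.max()+.5,r))
for P in(L,Rr):
    w=cast(d,P,.008)[:,:2]
    v=cv2.fitLine(w.astype(np.float32),cv2.DIST_HUBER,0,.001,.001).ravel()
    if v[0]<0:v[:2]*=-1
    print("ang",np.degrees(np.arctan2(v[1],v[0])),"y at x=.45",v[3]+(.45-v[2])*v[1]/v[0],"y at .53",v[3]+(.53-v[2])*v[1]/v[0])
print("left bottom corner",cast(d,[[217,244]],.008),"hinge",cast(d,[[227,62]],.029),"leaf tip",cast(d,[[276,64]],.029))
print("hinge block",cast(d,[[208,57],[208,81]],.03))
cv2.imwrite("pics/w4z.png",cv2.resize(im[0:260,190:345,::-1],None,fx=2.3,fy=2.3,interpolation=cv2.INTER_CUBIC))
E
```

```text
ang 9.296262 y at x=.45 0.022499423 y at .53 0.035594568
ang 9.36322 y at x=.45 -0.08897489 y at .53 -0.07578374
left bottom corner [[0.35977756 0.00627918 0.008     ]] hinge [[0.53616757 0.01303814 0.029     ]] leaf tip [[ 0.54136857 -0.02870752  0.029     ]]
hinge block [[0.53731768 0.02929896 0.03      ]
 [0.5183144  0.02735926 0.03      ]]
```

View pics/w4z.png

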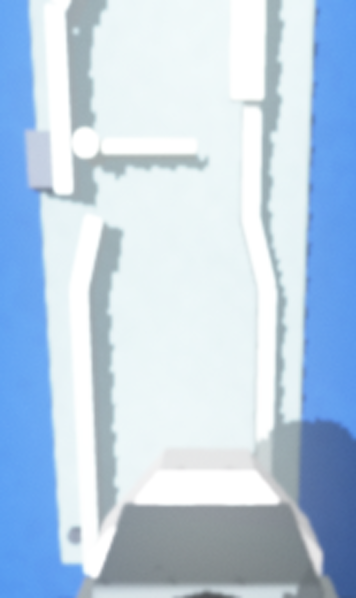

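The picture shows the bay ahead with the hinge at (227,62) and the leaf tip at (276,64). From it, the bay heading is 9.3° and its origin is about (0.535, -0.019), with s around +6 mm. Moving over the mouth.

Emit:
{"op": "move_arm", "data": {
  "targets": [-37, 0, -12, 0, 0, 0, 0, 45, 0, 0, 0, 0, 0, 50, 0, 0, 0, 0, 0, 35, 0, 0, 0, 0, 0, 0, 0, 0, 0, 0]
}}

```text
time_s: 5.45
position: [0.4619, -0.0314, 0.0628]
tool_rot: [[-0.987, -0.005, 0.159], [-0.159, 0.002, -0.987], [0.004, -1.0, -0.002]]
ft_force: [0.7, 0.1, -0.8]
grip_width: 0.0357
```

```bash
python3 snap.py 5 wrist top side
```

```text
5.45 [ 0.46193792 -0.03141492  0.06278451] [[-0.987, -0.005, 0.159], [-0.159, 0.002, -0.987], [0.004, -1.0, -0.002]] [ 0.67916474  0.06421695 -0.83853879] 0.0356518047568549
5.5 [ 0.46293139 -0.0317285   0.06433053] [[-0.987, -0.001, 0.159], [-0.159, 0.0, -0.987], [0.001, -1.0, -0.001]] [-0.02304505  0.25939884 -1.21611287] 0.03543018171199001
5.55 [ 0.46357325 -0.03190516  0.06526773] [[-0.987, 0.001, 0.159], [-0.159, -0.0, -0.987], [-0.001, -1.0, 0.001]] [ 0.24335667  0.70748404 -2.16630971] 0.03542264153400359
```

View pics/wrist5.png

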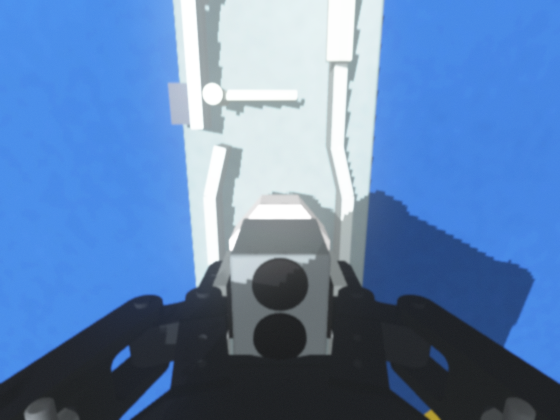

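View pics/side5.png

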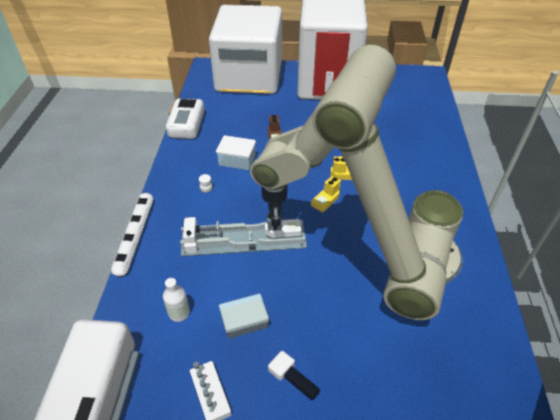

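Centred: the inner walls are at columns ~217 and ~345, and the cassette is at ~280. Lowering it gently.

Emit:
{"op": "move_arm", "data": {
  "targets": [0, 8, 0, 0, 0, 0, 0, 5, 0, 0, 0, 0, 0, 3, 0, 0, 0, 0, 0, 1, 0, 0, 0, 0, 0, 0, 0, 0, 0, 0]
}}

```text
time_s: 6.22
position: [0.463, -0.0317, 0.0474]
tool_rot: [[-0.987, 0.0, 0.159], [-0.159, -0.0, -0.987], [-0.0, -1.0, 0.0]]
ft_force: [-0.1, 0.0, -2.0]
grip_width: 0.0355
```

```bash
python3 snap.py 6 wrist; python3 - <<'E'
import pickle
from h import *
for n,p,q in(("wrist5.pkl",(213,94),(298,96)),):
    d,s=pickle.load(open(n,"rb"))
    th=np.radians(9.3);O=np.array([.535,-.0194]);e=np.array([[np.cos(th),np.sin(th)],[-np.sin(th),np.cos(th)]])
    print([e@(cast(d,[u],.029)[0,:2]-O) for u in(p,q)])
E
```

```text
6.225 [ 0.46301289 -0.03165098  0.04742782] [[-0.987, 0.0, 0.159], [-0.159, -0.0, -0.987], [-0.0, -1.0, 0.0]] [-0.13343746  0.01149699 -2.01695354] 0.03551564415594804
[array([0.00629288, 0.03185924]), array([ 0.00528419, -0.01002715])]
```

Emit:
{"op": "move_arm", "data": {
  "targets": [0, 0.7, 0, 0, 0, 0, 0, 0, 0, 0, 0, 0, 0, 0, 0, 0, 0, 0, 0, 0, 0, 0, 0, 0, 0, 0, 0, 0, 0, 0]
}}

```text
time_s: 6.9
position: [0.463, -0.0316, 0.0473]
tool_rot: [[-0.987, 0.001, 0.159], [-0.159, -0.0, -0.987], [-0.001, -1.0, 0.0]]
ft_force: [-1.7, 1.5, 8.0]
grip_width: 0.0354
```

Seated on the floor (+8 N). Releasing.

Emit:
{"op": "move_arm", "data": {
  "targets": [0, 0, 0, 0, 0, 0, 0, 0, 0, 0, 0, 0, 0, 0, 0, 0, 0, 0, 0, 0, 0, 0, 0, 0, 0, 0, 0, 0, 0, 0],
  "hand": 0.5
}}

```text
time_s: 7.52
position: [0.4629, -0.0316, 0.0466]
tool_rot: [[-0.987, -0.0, 0.159], [-0.159, 0.0, -0.987], [0.0, -1.0, -0.0]]
ft_force: [-0.5, 0.1, 0.9]
grip_width: 0.0642
```

Emit:
{"op": "move_arm", "data": {
  "targets": [0, -30, 0, 0, 0, 0, 0, -40, 0, 0, 0, 0, 40, -10, 0, 0, 0, 0, 30, 0, 0, 0, 0, 0, 0, 0, 0, 0, 0, 0]
}}

```text
time_s: 8.15
position: [0.3925, -0.0427, 0.1268]
tool_rot: [[-0.987, -0.0, 0.158], [-0.158, 0.0, -0.987], [0.0, -1.0, -0.0]]
ft_force: [-0.7, 1.1, 0.8]
grip_width: 0.064
```

Emit:
{"op": "move_arm", "data": {
  "targets": [0, 0, 0, 0, 0, 0, 0, 0, 0, 0, 0, 0, 0, 0, 0, 0, 0, 0, 0, 0, 0, 0, 0, 0, 0, 0, 0, 0, 0, 0],
  "hand": -1
}}

```text
time_s: 8.78
position: [0.3939, -0.0427, 0.1266]
tool_rot: [[-0.987, -0.0, 0.159], [-0.159, 0.0, -0.987], [0.0, -1.0, -0.0]]
ft_force: [-0.2, -0.3, -0.0]
grip_width: -0.0001
```

```bash
python3 snap.py 7 wrist top
```

```text
8.775 [ 0.39392389 -0.04274112  0.1265731 ] [[-0.987, -0.0, 0.159], [-0.159, 0.0, -0.987], [0.0, -1.0, -0.0]] [-0.20937637 -0.2637907  -0.00373551] -0.00014076309037405548
8.825 [ 0.39385825 -0.04273584  0.12657618] [[-0.987, -0.0, 0.159], [-0.159, 0.0, -0.987], [0.0, -1.0, -0.0]] [ 0.62183932 -0.08568329  1.1006683 ] 0.0003211816225410193
```

View pics/wrist7.png

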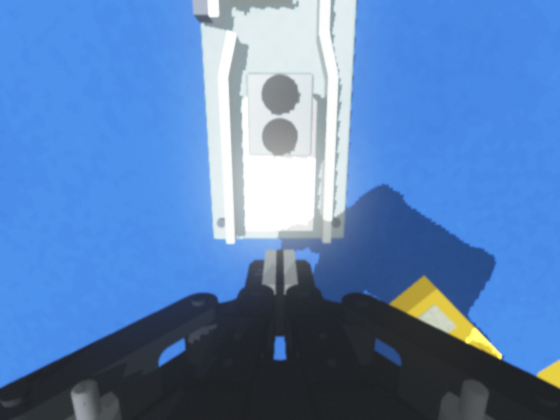

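The cassette sits straight in the mouth, with the block at (280,115) and the fingers shut behind the tail. Lowering the closed fingers over the deck behind the block.

Emit:
{"op": "move_arm", "data": {
  "targets": [0, 40, 0, 0, 0, 0, 0, 25, 0, 0, 0, 0, 0, 8, 0, 0, 0, 0, 0, 0, 0, 0, 0, 0, 0, 0, 0, 0, 0, 0]
}}

```text
time_s: 9.5
position: [0.3943, -0.043, 0.0544]
tool_rot: [[-0.987, 0.002, 0.159], [-0.159, -0.001, -0.987], [-0.001, -1.0, 0.001]]
ft_force: [-0.4, 0.7, -0.3]
grip_width: 0.0002
```

```bash
cat > st.py <<'E'
from rig import env
import numpy as np
s=env.observe();th=np.radians(9.3);O=np.array([.535,-.0194]);e=np.array([[np.cos(th),np.sin(th)],[-np.sin(th),np.cos(th)]])
print("t",s["time_s"],"bay xy mm",e@(s["position"][:2]-O)*1000,"z",s["position"][2],"F bay",(e@s["ft_force"][:2]).round(2),s["ft_force"][2].round(2),"toolx ang vs bay",np.degrees(np.arctan2(*(s["tool_rot"][[1,0],2])))+90-9.3)
E
python3 st.py; python3 snap.py 8 side
```

```text
t 9.5 bay xy mm [-142.64735362   -0.51751147] z 0.05437497134135378 F bay [-0.31  0.78] -0.34 toolx ang vs bay -0.14259864477807938
9.5 [ 0.39431128 -0.04296307  0.05437497] [[-0.987, 0.002, 0.159], [-0.159, -0.001, -0.987], [-0.001, -1.0, 0.001]] [-0.43696006  0.71988549 -0.33894838] 0.00018765612894282432
```

Emit:
{"op": "move_arm", "data": {
  "targets": [-12, 0, 0, 0, -0.0025, 0, -12, 0, 0, 0, 0, 0, -5, 0, 0, 0, 0, 0, -3, 0, 0, 0, 0, 0, -3, 0, 0, 0, 0, 0]
}}

```text
time_s: 10.18
position: [0.4284, -0.037, 0.0536]
tool_rot: [[-0.987, -0.0, 0.162], [-0.162, 0.0, -0.987], [0.0, -1.0, -0.0]]
ft_force: [-0.4, 0.3, -0.4]
grip_width: -0.0003
```

```bash
python3 st.py
```

```text
t 10.175 bay xy mm [-108.06657219   -0.17457674] z 0.053557132980007915 F bay [-0.35  0.32] -0.39 toolx ang vs bay 0.002945631937063098
```

Emit:
{"op": "move_arm", "data": {
  "targets": [-4, 0, 0, 0, 0, 0, -4, 0, 0, 0, 0, 0, -4, 0, 0, 0, 0, 0, -4, 0, 0, 0, 0, 0, -4, 0, 0, 0, 0, 0]
}}

```text
time_s: 10.8
position: [0.4484, -0.0339, 0.0536]
tool_rot: [[-0.987, -0.0, 0.162], [-0.162, -0.0, -0.987], [0.0, -1.0, -0.0]]
ft_force: [-0.4, 0.6, -0.2]
grip_width: -0.0002
```

```bash
python3 st.py; python3 snap.py 9 wrist
```

```text
t 10.8 bay xy mm [-87.83282625  -0.2657389 ] z 0.05362207938054102 F bay [-0.29  0.61] -0.16 toolx ang vs bay 0.0029285947947066404
10.8 [ 0.44836462 -0.03385637  0.05362208] [[-0.987, -0.0, 0.162], [-0.162, -0.0, -0.987], [0.0, -1.0, -0.0]] [-0.38720639  0.55404712 -0.16051762] -0.0002278757411052467
```

View pics/wrist9.png

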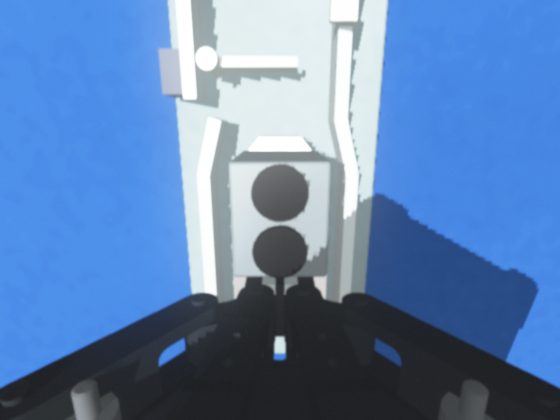

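```bash
cat > blk.py <<'E'
import sys,pickle
from h import *
d,s=pickle.load(open(sys.argv[1],"rb"));th=np.radians(9.3);O=np.array([.535,-.0194]);e=np.array([[np.cos(th),np.sin(th)],[-np.sin(th),np.cos(th)]])
uv=np.array(sys.argv[3:],float).reshape(-1,2)
print(((cast(d,uv,float(sys.argv[2]))[:,:2]-O)@e.T*1000).round(1))
E
python3 blk.py wrist9.pkl .078 231 163 330 163 331 276 229 276
```

```text
[[-34.1  15.5]
 [-34.1 -18.3]
 [-76.5 -20.5]
 [-76.5  18. ]]
```

The block is in contact with the fingers (rear face at bay x about -77, TCP at -88), with cassette mid about -82. Pushing on in moderate steps.

Emit:
{"op": "move_arm", "data": {
  "targets": [-5, 0, 0, 0, 0, 0, -5, 0, 0, 0, 0, 0, -5, 0, 0, 0, 0, 0, -5, 0, 0, 0, 0, 0, -5, 0, 0, 0, 0, 0]
}}

```text
time_s: 11.48
position: [0.4731, -0.0298, 0.0536]
tool_rot: [[-0.987, 0.0, 0.162], [-0.162, 0.0, -0.987], [-0.0, -1.0, -0.0]]
ft_force: [-0.6, -0.5, 0.3]
grip_width: 0.0004
```

```bash
python3 st.py
```

```text
t 11.475 bay xy mm [-62.73699836  -0.27926908] z 0.053625540768167036 F bay [-0.72 -0.41] 0.29 toolx ang vs bay 0.0001118232002532693
```

Emit:
{"op": "move_arm", "data": {
  "targets": [-5, 0, 0, 0, 0, 0, -5, 0, 0, 0, 0, 0, -5, 0, 0, 0, 0, 0, -5, 0, 0, 0, 0, 0, -5, 0, 0, 0, 0, 0]
}}

```text
time_s: 12.1
position: [0.4977, -0.0258, 0.0536]
tool_rot: [[-0.987, -0.0, 0.162], [-0.162, -0.0, -0.987], [0.0, -1.0, 0.0]]
ft_force: [-2.7, -0.6, 1.8]
grip_width: -0.0
```

```bash
python3 st.py; python3 snap.py 10 wrist
```

```text
t 12.1 bay xy mm [-37.83988321  -0.30956425] z 0.053625841979409304 F bay [-2.75 -0.17] 1.79 toolx ang vs bay -0.0021995554104172754
12.1 [ 0.49770752 -0.02582056  0.05362584] [[-0.987, -0.0, 0.162], [-0.162, -0.0, -0.987], [0.0, -1.0, 0.0]] [-2.68244261 -0.60856009  1.78887309] -3.6573996192498715e-05
```

View pics/wrist10.png

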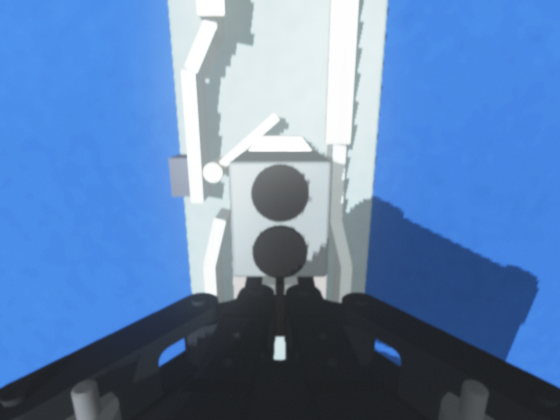

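The flap is swinging open: hinge (213,172), tip (278,118). The push is 2.7 N and the block is straight.

```bash
python3 blk.py wrist10.pkl .078 231 163 330 163 331 276 229 276;python3 blk.py wrist10.pkl .041 225 8 328 140 330 20 ;python3 blk.py wrist10.pkl .030 334 180
```

```text
[[ 15.9  15.5]
 [ 15.9 -18.3]
 [-26.5 -20.5]
 [-26.5  17.9]]
[[ 73.7  21. ]
 [ 21.6 -22.8]
 [ 69.4 -21.6]]
[[  1.5 -28.2]]
```

Emit:
{"op": "move_arm", "data": {
  "targets": [-5, 0, 0, 0, 0, 0, -5, 0, 0, 0, 0, 0, -5, 0, 0, 0, 0, 0, -5, 0, 0, 0, 0, 0, -5, 0, 0, 0, 0, 0]
}}

```text
time_s: 12.78
position: [0.5225, -0.0218, 0.0536]
tool_rot: [[-0.987, 0.0, 0.162], [-0.162, -0.0, -0.987], [-0.0, -1.0, 0.0]]
ft_force: [-1.2, -2.0, 0.6]
grip_width: -0.0001
```

```bash
python3 st.py; python3 snap.py 11 wrist
```

```text
t 12.775 bay xy mm [-12.67721241  -0.35127586] z 0.05360103997462289 F bay [-1.54 -1.76] 0.59 toolx ang vs bay -0.0058267211562146315
12.775 [ 0.52254619 -0.02179534  0.05360104] [[-0.987, 0.0, 0.162], [-0.162, -0.0, -0.987], [-0.0, -1.0, 0.0]] [-1.23655918 -1.98427327  0.59037369] -0.00010493043555722371
```

View pics/wrist11.png

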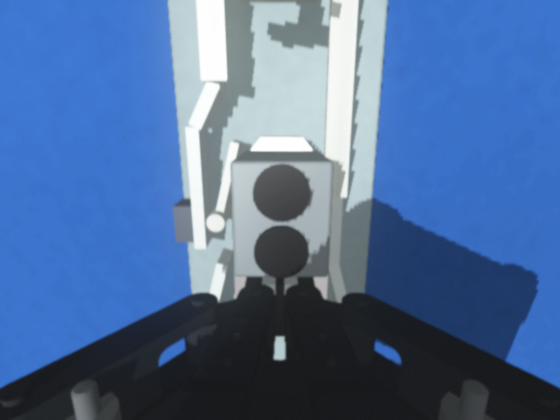

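The flap lies along the cassette's left side. Continuing.

Emit:
{"op": "move_arm", "data": {
  "targets": [-4, 0, 0, 0, 0, 0, -4, 0, 0, 0, 0, 0, -4, 0, 0, 0, 0, 0, -4, 0, 0, 0, 0, 0, -4, 0, 0, 0, 0, 0]
}}

```text
time_s: 13.45
position: [0.5422, -0.0185, 0.0536]
tool_rot: [[-0.987, 0.0, 0.162], [-0.162, 0.0, -0.987], [-0.0, -1.0, -0.0]]
ft_force: [-1.4, -0.7, -0.6]
grip_width: -0.0002
```

```bash
python3 st.py
```

```text
t 13.45 bay xy mm [ 7.24895371 -0.24903332] z 0.05360300916923182 F bay [-1.49 -0.49] -0.61 toolx ang vs bay 0.0015620387948551695
```

Emit:
{"op": "move_arm", "data": {
  "targets": [-4, 0, 0, 0, 0, 0, -4, 0, 0, 0, 0, 0, -4, 0, 0, 0, 0, 0, -4, 0, 0, 0, 0, 0, -4, 0, 0, 0, 0, 0]
}}

```text
time_s: 14.08
position: [0.5619, -0.0153, 0.0536]
tool_rot: [[-0.987, 0.0, 0.162], [-0.162, 0.0, -0.987], [-0.0, -1.0, -0.0]]
ft_force: [-1.1, -1.0, -0.9]
grip_width: 0.0
```

```bash
python3 st.py; python3 snap.py 12 wrist
```

```text
t 14.075 bay xy mm [27.17038059 -0.29529148] z 0.053629718636245535 F bay [-1.29 -0.76] -0.94 toolx ang vs bay -0.002359137196879857
14.075 [ 0.56186097 -0.01530057  0.05362972] [[-0.987, 0.0, 0.162], [-0.162, 0.0, -0.987], [-0.0, -1.0, -0.0]] [-1.14626927 -0.9529659  -0.93699696] 1.2083611818683895e-05
```

View pics/wrist12.png

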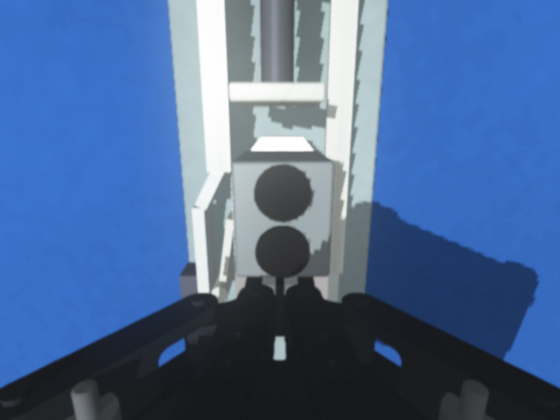

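```bash
python3 blk.py wrist12.pkl .076 277 101 ; python3 blk.py wrist12.pkl .078 233 163 332 163
```

```text
[[101.   -0.2]]
[[ 80.9  14.8]
 [ 80.9 -19. ]]
```

Emit:
{"op": "move_arm", "data": {
  "targets": [-4, 0, 0, 0, 0, 0, -4, 0, 0, 0, 0, 0, -4, 0, 0, 0, 0, 0, -4, 0, 0, 0, 0, 0, -4, 0, 0, 0, 0, 0]
}}

```text
time_s: 14.75
position: [0.5815, -0.012, 0.0536]
tool_rot: [[-0.987, -0.0, 0.162], [-0.162, 0.0, -0.987], [0.0, -1.0, -0.0]]
ft_force: [-3.8, -1.6, 3.4]
grip_width: -0.0003
```

```bash
python3 st.py
```

```text
t 14.75 bay xy mm [47.06126607 -0.25255672] z 0.05362445464106766 F bay [-4.03 -0.98] 3.42 toolx ang vs bay 0.002199146082443093
```

Emit:
{"op": "move_arm", "data": {
  "targets": [-4, 0, 0, 0, 0, 0, -4, 0, 0, 0, 0, 0, -4, 0, 0, 0, 0, 0, -4, 0, 0, 0, 0, 0, -4, 0, 0, 0, 0, 0]
}}

```text
time_s: 15.38
position: [0.601, -0.0088, 0.0536]
tool_rot: [[-0.987, -0.001, 0.162], [-0.162, -0.0, -0.987], [0.001, -1.0, -0.0]]
ft_force: [-5.7, -1.1, 3.0]
grip_width: 0.0006
```

```bash
python3 st.py; python3 snap.py 13 wrist
```

```text
t 15.375 bay xy mm [66.84028273 -0.24415781] z 0.05362900856622677 F bay [-5.84 -0.18] 2.96 toolx ang vs bay 0.00117957816187797
15.375 [ 0.60100117 -0.0088393   0.05362901] [[-0.987, -0.001, 0.162], [-0.162, -0.0, -0.987], [0.001, -1.0, -0.0]] [-5.73486658 -1.12489245  2.95506125] 0.0005973738502807008
```

View pics/wrist13.png

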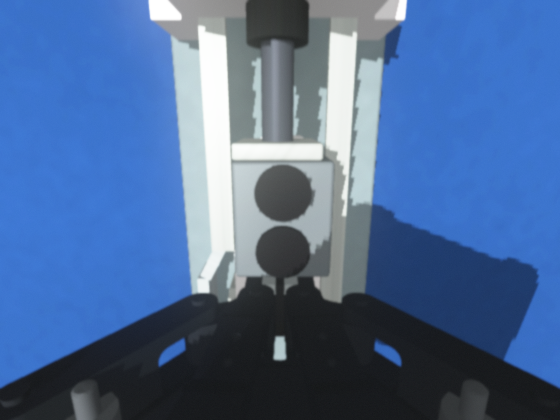

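The plate at rest was at bay x = 101, so s ≈ 6. It is now being pressed with 5.8 N, and I expect the buffer at TCP about 98–99.

Emit:
{"op": "move_arm", "data": {
  "targets": [-4, 0, 0, 0, 0, 0, -4, 0, 0, 0, 0, 0, -4, 0, 0, 0, 0, 0, -4, 0, 0, 0, 0, 0, -4, 0, 0, 0, 0, 0]
}}

```text
time_s: 16.05
position: [0.6204, -0.0057, 0.0537]
tool_rot: [[-0.987, -0.001, 0.162], [-0.162, -0.0, -0.987], [0.001, -1.0, -0.0]]
ft_force: [-7.7, -1.7, 4.6]
grip_width: -0.0
```

```bash
python3 st.py
```

```text
t 16.05 bay xy mm [86.50612527 -0.26624778] z 0.05365729216472034 F bay [-7.92 -0.45] 4.63 toolx ang vs bay -0.001945276640899607
```

Emit:
{"op": "move_arm", "data": {
  "targets": [-1.5, 0, 0, 0, 0, 0, -1.5, 0, 0, 0, 0, 0, -1.5, 0, 0, 0, 0, 0, -1.5, 0, 0, 0, 0, 0, -1, 0, 0, 0, 0, 0]
}}

```text
time_s: 16.68
position: [0.6273, -0.0046, 0.0537]
tool_rot: [[-0.987, -0.001, 0.162], [-0.162, -0.0, -0.987], [0.001, -1.0, -0.0]]
ft_force: [-5.6, -1.8, 2.9]
grip_width: 0.0
```

```bash
python3 st.py;python3 snap.py 14 wrist top side
```

```text
t 16.675 bay xy mm [93.46030135 -0.27859564] z 0.05368527855763508 F bay [-5.79 -0.85] 2.88 toolx ang vs bay -4.2804071174629144e-05
16.675 [ 0.62727685 -0.00457139  0.05368528] [[-0.987, -0.001, 0.162], [-0.162, -0.0, -0.987], [0.001, -1.0, -0.0]] [-5.57915138 -1.77646637  2.88180929] 2.933297495635855e-05
16.725 [ 0.6273837  -0.00457     0.05363898] [[-0.987, -0.001, 0.162], [-0.162, -0.0, -0.987], [0.001, -1.0, -0.0]] [-5.51239919 -1.88927338  3.88317952] -1.5905706497853043e-05
16.775 [ 0.62738233 -0.0045746   0.05364518] [[-0.987, -0.001, 0.162], [-0.162, -0.0, -0.987], [0.001, -1.0, -0.0]] [-6.27159527 -1.30268868  4.04458785] 7.00831202674984e-05
```

View pics/wrist14.png

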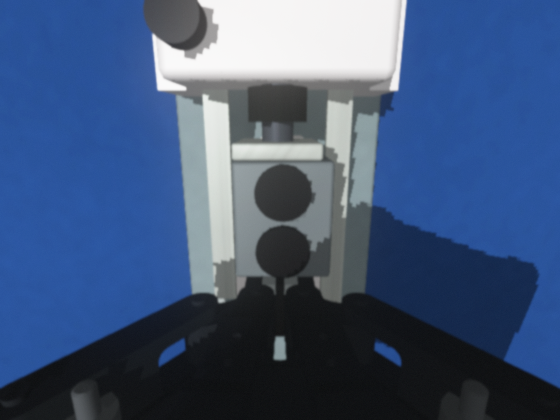

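Emit:
{"op": "move_arm", "data": {
  "targets": [-1, 0, 0, 0, 0, 0, -1, 0, 0, 0, 0, 0, -1, 0, 0, 0, 0, 0, 0, 0, 0, 0, 0, 0, 0, 0, 0, 0, 0, 0]
}}

```text
time_s: 17.45
position: [0.6305, -0.004, 0.0536]
tool_rot: [[-0.987, -0.001, 0.162], [-0.162, -0.0, -0.987], [0.001, -1.0, -0.0]]
ft_force: [-5.1, -1.6, 2.6]
grip_width: -0.0003
```

```bash
python3 st.py
```

```text
t 17.45 bay xy mm [96.71922333 -0.26892567] z 0.05363415788704174 F bay [-5.28 -0.73] 2.62 toolx ang vs bay -0.001972596903318191
```

Emit:
{"op": "move_arm", "data": {
  "targets": [-1, 0, 0, 0, 0, 0, -0.5, 0, 0, 0, 0, 0, 0, 0, 0, 0, 0, 0, 0, 0, 0, 0, 0, 0, 0, 0, 0, 0, 0, 0]
}}

```text
time_s: 18.08
position: [0.6319, -0.0038, 0.0536]
tool_rot: [[-0.987, -0.001, 0.162], [-0.162, -0.0, -0.987], [0.001, -1.0, -0.0]]
ft_force: [-5.6, -0.2, 3.1]
grip_width: 0.0001
```

```bash
python3 st.py;python3 snap.py 15 top side; python3 - <<'E'
import pickle
from h import *
d,_=pickle.load(open("side15.pkl","rb"));print(proj(d,[[.541,.012,.03]]))
cv2.imwrite("pics/s15.png",cv2.resize(d["pixels"][190:275,170:320,::-1],None,fx=5,fy=5,interpolation=cv2.INTER_CUBIC))
E
```

```text
t 18.075 bay xy mm [98.17787865 -0.2621734 ] z 0.053632653150243105 F bay [-5.59  0.72] 3.08 toolx ang vs bay 1.9065188350708695e-05
18.075 [ 0.63192977 -0.00379281  0.05363265] [[-0.987, -0.001, 0.162], [-0.162, -0.0, -0.987], [0.001, -1.0, -0.0]] [-5.63498762 -0.19300449  3.07592355] 9.357035269412083e-05
18.125 [ 0.63190462 -0.00378237  0.05363681] [[-0.987, -0.001, 0.162], [-0.162, -0.0, -0.987], [0.001, -1.0, -0.0]] [-5.69754075 -1.60990781  3.34724974] 3.0636245307908246e-05
[[248.2234312  239.81745842]]
```

View pics/s15.png

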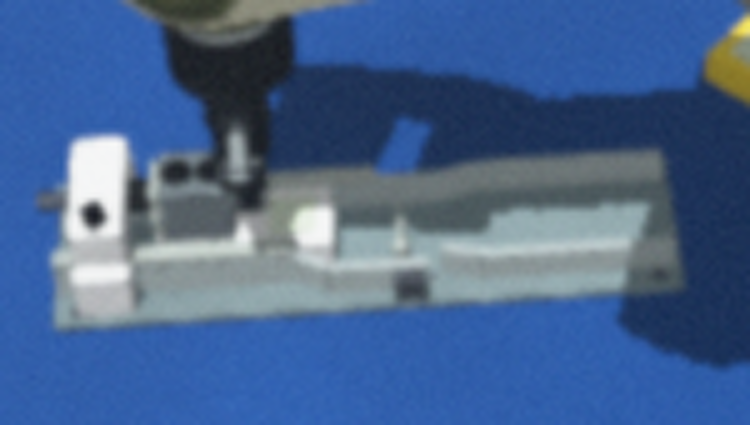

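The side view shows the leaf standing across the lane at (400,235), as it did before the push, so it looks shut behind the tail at (335,225). I'll feel a little further for the buffer.

Emit:
{"op": "move_arm", "data": {
  "targets": [-0.5, 0, 0, 0, 0, 0, -0.5, 0, 0, 0, 0, 0, 0, 0, 0, 0, 0, 0, 0, 0, 0, 0, 0, 0, 0, 0, 0, 0, 0, 0]
}}

```text
time_s: 18.8
position: [0.6323, -0.0037, 0.0536]
tool_rot: [[-0.987, -0.002, 0.162], [-0.162, -0.0, -0.987], [0.002, -1.0, -0.0]]
ft_force: [-8.0, -1.9, 4.5]
grip_width: 0.0003
```

```bash
python3 st.py
```

```text
t 18.8 bay xy mm [98.58420974 -0.25620524] z 0.053622204602337964 F bay [-8.18 -0.58] 4.5 toolx ang vs bay 0.00045059474747333184
```

The push rose to 8.2 N with little travel, so the buffer is met. Easing off slowly.

Emit:
{"op": "move_arm", "data": {
  "targets": [2, 0, 0, 0, 0, 0, 3, 0, 0, 0, 0, 0, 3, 0, 0, 0, 0, 0, 3, 0, 0, 0, 0, 0, 3, 0, 0, 0, 0, 0]
}}

```text
time_s: 19.42
position: [0.6192, -0.0059, 0.0536]
tool_rot: [[-0.987, 0.0, 0.162], [-0.162, 0.0, -0.987], [-0.0, -1.0, 0.0]]
ft_force: [-2.0, -0.2, 0.5]
grip_width: 0.0002
```

```bash
python3 st.py
```

```text
t 19.425 bay xy mm [85.29193553 -0.29344797] z 0.053617730084991724 F bay [-2.02  0.14] 0.52 toolx ang vs bay -0.005036147724784001
```

Emit:
{"op": "move_arm", "data": {
  "targets": [3, 0, 0, 0, 0, 0, 3, 0, 0, 0, 0, 0, 3, 0, 0, 0, 0, 0, 3, 0, 0, 0, 0, 0, 3, 0, 0, 0, 0, 0]
}}

```text
time_s: 20.05
position: [0.6044, -0.0083, 0.0536]
tool_rot: [[-0.987, 0.0, 0.162], [-0.162, 0.0, -0.987], [-0.0, -1.0, 0.0]]
ft_force: [-1.2, 0.0, 0.3]
grip_width: 0.0003
```

```bash
python3 st.py; python3 snap.py 16 wrist side
```

```text
t 20.05 bay xy mm [70.24911413 -0.25490366] z 0.05362877655430596 F bay [-1.14  0.21] 0.31 toolx ang vs bay 0.0002763097791635971
20.05 [ 0.60436693 -0.00829903  0.05362878] [[-0.987, 0.0, 0.162], [-0.162, 0.0, -0.987], [-0.0, -1.0, 0.0]] [-1.15721626  0.02010953  0.30842818] 0.00028743193167200836
20.1 [ 0.60402707 -0.0083587   0.05362338] [[-0.987, -0.0, 0.162], [-0.162, -0.0, -0.987], [0.0, -1.0, -0.0]] [-2.24321342  0.23693736  0.64471037] 0.00019673678916870102
```

View pics/wrist16.png

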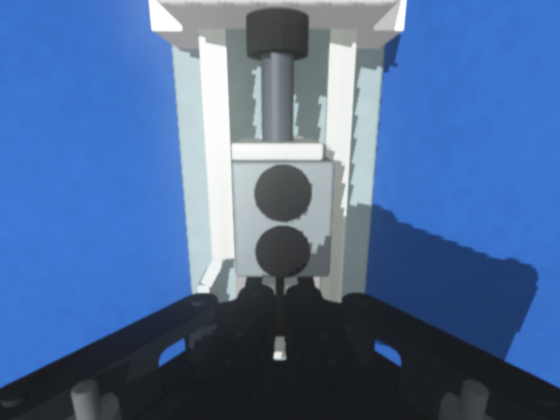

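The cassette follows the fingers back. Continuing slowly until it rests on the flap.

Emit:
{"op": "move_arm", "data": {
  "targets": [2, 0, 0, 0, 0, 0, 2, 0, 0, 0, 0, 0, 2, 0, 0, 0, 0, 0, 2, 0, 0, 0, 0, 0, 2, 0, 0, 0, 0, 0]
}}

```text
time_s: 20.78
position: [0.5946, -0.0099, 0.0536]
tool_rot: [[-0.987, 0.0, 0.162], [-0.162, 0.0, -0.987], [-0.0, -1.0, 0.0]]
ft_force: [-0.0, -0.2, 0.4]
grip_width: -0.0001
```

Emit:
{"op": "move_arm", "data": {
  "targets": [1.5, 0, 0, 0, 0, 0, 1.5, 0, 0, 0, 0, 0, 1.5, 0, 0, 0, 0, 0, 1.5, 0, 0, 0, 0, 0, 1.5, 0, 0, 0, 0, 0]
}}

```text
time_s: 21.4
position: [0.5872, -0.0112, 0.0537]
tool_rot: [[-0.987, 0.0, 0.162], [-0.162, -0.0, -0.987], [-0.0, -1.0, 0.0]]
ft_force: [0.2, -0.5, -0.1]
grip_width: 0.0002
```

```bash
python3 st.py; python3 snap.py 17 wrist
```

```text
t 21.4 bay xy mm [52.86145085 -0.31984998] z 0.05365514262125322 F bay [ 0.16 -0.53] -0.11 toolx ang vs bay -0.0027320481599595325
21.4 [ 0.58721831 -0.01117303  0.05365514] [[-0.987, 0.0, 0.162], [-0.162, -0.0, -0.987], [-0.0, -1.0, 0.0]] [ 0.24118062 -0.49625188 -0.11169407] 0.00021861008176981097
```

View pics/wrist17.png

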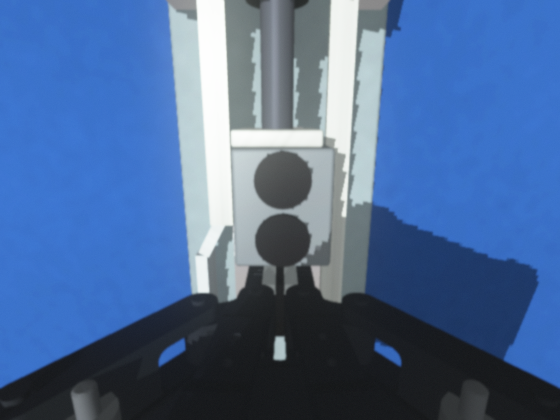

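```bash
python3 blk.py wrist17.pkl .078 231 150 333 150 331 265 235 265
```

```text
[[110.9  15.3]
 [111.  -19.1]
 [ 68.7 -20.3]
 [ 68.6  15.5]]
```

Emit:
{"op": "move_arm", "data": {
  "targets": [6, 0, 0, 0, 0, 0, 10, 0, 0, 0, 0, 0, 0, -20, 0, 0, 0, 0, 0, -40, 0, 0, 0, 0, 30, -40, 0, 0, 0, 0]
}}

```text
time_s: 22.08
position: [0.5418, -0.0187, 0.1545]
tool_rot: [[-0.987, 0.0, 0.162], [-0.162, -0.0, -0.987], [-0.0, -1.0, 0.0]]
ft_force: [-0.9, -0.3, -0.5]
grip_width: -0.0001
```

Emit:
{"op": "move_arm", "data": {
  "targets": [60, 0, 0, 0, 0, 0, 50, 0, 0, 0, 0, 0, 0, 0, 0, 0, 0, 0, 0, 0, 0, 0, 0, 0, 0, 0, 0, 0, 0, 0]
}}

```text
time_s: 22.7
position: [0.4341, -0.0364, 0.1536]
tool_rot: [[-0.987, 0.0, 0.162], [-0.162, -0.0, -0.987], [-0.0, -1.0, 0.0]]
ft_force: [0.4, -0.6, 0.3]
grip_width: 0.0
```

```bash
python3 st.py; python3 snap.py 18 wrist top side
```

```text
t 22.7 bay xy mm [-102.3328248   -0.4833563] z 0.1535732826183936 F bay [ 0.28 -0.69] 0.32 toolx ang vs bay 0.016801191327555642
22.7 [ 0.43409038 -0.03641438  0.15357328] [[-0.987, 0.0, 0.162], [-0.162, -0.0, -0.987], [-0.0, -1.0, 0.0]] [ 0.3858488  -0.63811717  0.32447878] 1.4032095368050805e-05
22.75 [ 0.43401336 -0.03634681  0.15349451] [[-0.987, 0.0, 0.162], [-0.162, -0.0, -0.987], [-0.0, -1.0, 0.0]] [ 0.81127705 -0.26296879  0.12695588] 0.00030219239886429474
22.8 [ 0.43387681 -0.0362825   0.15343168] [[-0.987, -0.0, 0.162], [-0.162, 0.0, -0.987], [0.0, -1.0, -0.0]] [0.02624867 0.13038307 0.23145382] -8.92557363613532e-07
```

View pics/wrist18.png

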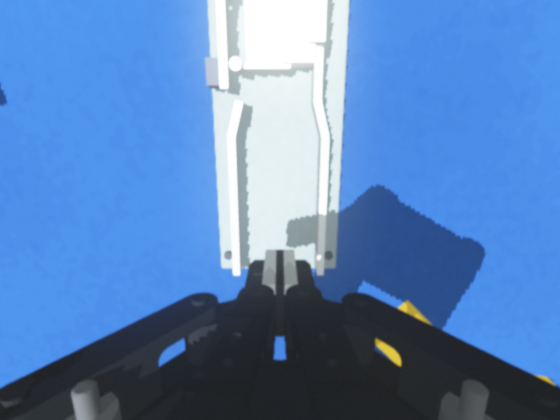

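View pics/side18.png

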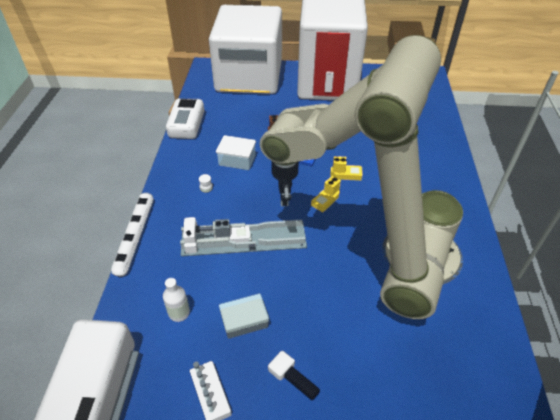

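The leaf lies straight across the lane, from hinge (236,64) to tip (~312,66), with the cassette's tail right behind it. The side picture shows the other things where they were. Handing in.

```bash
python3 -c "
from rig import env
print(env.close_job())"
```

```text
the job is handed in; nothing more can be done
None
```

The job is handed in at about 23 s of the 72 s allowed. The hand-in reports no verdict, so what follows rests on my own readings.

**What I did:** I gripped the cassette by its block and set it down straight in the bay's mouth. With the fingers shut, I pushed it by the block through the flap and on against the spring plate. The highest push reading was about 8.2 N, where the force rose sharply with almost no further travel, which marks the end buffer. I then eased off until the cassette rested back on the flap, and backed the arm clear.

**Last checks:**
- **Flap:** it looked shut across the lane in the wrist picture, with the cassette's tail directly behind it.
- **Cassette position:** its middle measured about 62 mm along the bay's x, against an expected 63 mm at the measured flap setting of about +6 mm. It was about 2 mm off the centre line and parallel to the lane.
- **Arm:** it was clear of everything, with wrist force readings near zero (under 1 N).
- **Bystanders:** none looked moved in the side view. I compared this by eye only and did not measure it.

**Disagreements:** two estimates of the bay's origin differed by 1 to 2 mm, so I used their average. The push also dipped from 7.9 to 5.8 N shortly before the buffer. I took this to be slower motion or the flap releasing, but did not confirm it. No check failed.

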